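Slide the lid home over the orange topping pan

TASK

Close the orange pan of the topping station: slide the blue lid along the steel deck, keeping it flat and without lifting it off, until it drops into the shallow recess over the orange pan, and leave it lying flat and fully home there. Leave the green pan open and do not disturb the other things on the counter.

Things in the scene. Friction and masses are not known exactly. Their poses are not given: they have to be found in the camera images.
- station: Fixed steel topping station, 240 (own x) x 430 (own y) x 75 mm high; origin at the centre of its underside, its flat deck 75 mm above. Two recesses, each 184 (x) x 116 (y) mm, are centred at y = +133 and -133 mm, x = 0; each holds a coloured pan whose rim is the recess floor, 8 mm below the deck. Between them is bare deck 150 mm wide, where the lid is parked.
- orange_pan_seat (a point): Centre of the recess over the orange pan (in it stand two red pots with white tops), at the height of the recess floor (the pan's rim): 67 mm above the counter, 8 mm below the deck; axes parallel to the station's. The orange pan may be in either recess. The rim is 14 mm wide; inside it the pan is open.
- green_pan_seat (a point): The same point of the green pan, in the other recess; it stays open.
- lid_handle (a point): Centre, half-way up, of the handle of the loose blue lid: an upright black bar at the lid's middle, 90 mm long along the lid's x, 14 mm thick along y, 44 mm tall. This point is 22 mm above the plate's top and 30 mm above its underside: 38 mm above the recess floor while the lid lies on the deck, 30 mm when it is home.
- chilli_bottle: Bystander: red sauce bottle, diameter 60, 190 mm tall, origin under its foot.
- soy_bottle: Bystander: black sauce bottle, diameter 60, 190 mm tall, origin under its foot.
- bowl: Bystander: white bowl, diameter 130, 55 mm tall, origin under its foot.
- card_terminal: Bystander: white card terminal, 160 x 75 x 35 mm, origin at the centre of its underside.
- stapler: Bystander: black stapler, 135 x 36 x 45 mm, origin at the centre of its underside.
- lid: The loose blue lid: a rigid plate 176 (own x) x 108 (own y) x 8 mm with the handle on top, 0.2 to 0.4 kg, origin at the centre of its underside. It starts on the deck, turned up to 15 degrees from the station. It fits the recess lengthwise along the station's x with 4 mm to spare on every side, either way round, and drops in by its own weight when let go over it.
Things that resemble listed ones, but are neither listed nor needed, are in the scene too. There is more than one size of the lid; the job needs the smaller.

How it is judged:
At the end, for the whole second after the job is handed in: The lid lies at rest in the recess over the orange pan: handle centre within 8 mm of the recess's centre seen from above and 26 to 32.5 mm above its floor (30 when home), upright within 0.035 rad, in line with the station within 0.08 rad (horizontal distance between lid_handle and orange_pan_seat below 0.008 m and z of lid_handle in the frame of orange_pan_seat between 0.026 and 0.0325 m and angle between lid_handle's own z axis and vertical below 0.035 rad and angle between the x axis of lid_handle and the x axis of station, either way round below 0.08 rad and linear speed of lid below 0.02 m/s); the robot touches nothing.
It fails at once if the lid is lifted more than 12 mm off the deck (z of lid_handle in the frame of station above 0.117 m).
It fails at once if the lid is tipped more than 0.35 rad (angle between lid_handle's own z axis and vertical above 0.35 rad).
It fails at once if a sauce bottle, the bowl, the card terminal or the stapler is moved more than 30 mm (distance of any of chilli_bottle, soy_bottle, bowl, card_terminal, stapler from where it was at the start of the episode above 0.03 m).
It also fails if it takes over 32 s, if anything falls off the work surface, if the arm or the gripper's body presses on something with over 40 N, if the wrist force passes 120 N, or if a joint passes its speed limit or range.

ROBOT

A 6-joint arm with a two-finger parallel gripper is mounted at the origin on the work surface. World frame = base frame: x ahead of the robot, y to its left, z up, the work surface at z = 0. Lengths are in m, angles in rad, forces in N, time in s.
With the tool pointing down it reaches from about 0.225 to 0.875 m from the base axis. Payload 3.4 kg.
Tool frame: the origin (TCP) lies at the very end of the fingers, on their centre line; the grasp point (between the pads) lies 19 mm behind it (manip.hold_point_z is the distance from the TCP to the grasp point, in m); z points along the fingers, y is the line along which they close (so a half turn about z gives the same grasp; the last joint's range is limited). The gripper opens to 85 mm and grips with 20 to 120 N. Pads are 22 mm wide; open, the fingers measure 114 mm over their backs; the gripper's body (76 mm by 85 mm) begins 54 mm behind the grasp point. The pads swing forward as they close: fully open they stand 13 mm farther back than shut.
Start: joints at [1.171, 0.276, 1.505, -0, 1.361, -0.121], TCP at [0.158, 0.553, 0.231] pointing down, gripper open.
Joint ranges: [-2.89, 2.89], [-0.75, 2.08], [0.22, 2.7], [-1.18, 4.32], [0.11, 2.71], [-2.7, 2.7]. Speed limits (rad/s): [2.57, 2.57, 3.14, 3.14, 3.14, 3.14].

INTERFACE

Orientations are given as a unit quaternion [w, x, y, z].
In Python, from rig import readout, viewer, order, manip gives the robot as it stands. The module is installed in compiled form; this text tells all that it offers.
- The arm moves only by the tool send_rows, never from a script. Its arguments are lists of equal length, an entry for each row: "xyz": the shift along the world's x, y, z in m, a list of three; "delta_rot": the turn, a rotation vector about the world's x, y, z in degrees, a list of three. In form: {"xyz": [[tx, ty, tz], ...], "delta_rot": [[wx, wy, wz], ...]}. A call has 1 to 12 rows; each row shifts and turns the commanded pose from where the row before left it; what a row does not reach is not made up. A row lasts 1/10 s, in which the tool goes at most 50 mm and 8.59 degrees, less where a joint would pass 70% of its speed; a pose out of reach is approached as far as the arm can. A call with a gripper value outside its range is refused whole. "gripper" is the finger opening in m, from 0 to 0.0854, set as the call begins (left out, the last holds). The fingers move at their own pace and stop on an object; "force" is the grip in N (left out, the last holds). Time passes only in rows, so rows that do not move let the fingers close. It gives the time, the measured TCP pose, the force, the opening and the grip force at its end, in the units of the state.
- readout.get_state(): the state, without advancing time (a new reading comes with each control period).
- viewer.get_image(name): name is "scene" or "top"; returns a dict with "color" (480x640x3 uint8, red, green, blue), "depth" (480x640 float32, m along the optical axis (not along the pixel's ray), 0 where there is no reading), "K" (3x3 intrinsics, pixels), "dist" ([k1, k2, p1, p2, k3] as OpenCV has them; the pictures are not rectified), "camera_from_world" (4x4, takes a point from world to camera coordinates). Camera axes: x right, y up, looking along -z (the intrinsics and any distortion apply to the point x, -y, -z); pixel columns grow to the right and rows downward; lengths in m; the calibration is good to about 2 mm. A picture is of the moment at which its call begins.
- order.sign_off(): hands the job in; it is judged then, once.
The state is a dict: "clock": time; "qpos": joint angles; "qd": joint speeds; "effort": joint torques, N m; "position": TCP position; "ee_rot": TCP orientation; "contact_force": force on the tool from outside, world axes, zero at the start; "moment": the same for the moment, N m; "width": finger opening in m; "gripper_force": force on a finger pad.
Only numpy, scipy, OpenCV 4.12 (cv2) and the standard library are available. Lean on these libraries where they do the work, as an engineer would, in place of code of your own. Each camera call takes 0.05 s, during which the arm holds its last target. There are 200 camera calls.

## Working session

There is one attempt and no reset: what is moved stays moved. The work goes in short steps, Python scripts to look and compute and a tool call to move; the robot and the scene stay as the last step left them, time stands still between calls to the robot, and variables do not carry over. Pictures are saved under pics/ and viewed, at most 10 in all, crops included, and the job is handed in when it is done.

Besides the shell and the picture viewer there is one more tool, called after ">>>" in YAML: its name, and indented under it one key for each argument. send_rows: Moves the arm, as the interface text tells. Its arguments: {"type":"object","properties":{"xyz":{"type":"array"},"delta_rot":{"type":"array"},"gripper":{"type":"number"},"force":{"type":"number"}},"required":["xyz","delta_rot"]}

```bash
mkdir -p pics
python3 - <<'E'
from rig import readout, viewer
import cv2,pickle
for n in("top","scene"):
    d=viewer.get_image(n); pickle.dump(d,open(n+'.pkl','wb')); cv2.imwrite(f'pics/{n}0.png',d['color'][:,:,::-1])
    print(d['K'],d['dist'],d['camera_from_world'])
print(readout.get_state())
E
```

```text
[[469.98324077   0.         322.61295857]
 [  0.         469.98324077 239.09024134]
 [  0.           0.           1.        ]] [-0.04322105  0.          0.          0.          0.        ] [[ 0.00204502 -0.99998043  0.00591318 -0.02155549]
 [ 0.98390039  0.00306879  0.17869139 -0.47693101]
 [-0.17870604  0.00545256  0.9838874  -1.35010027]
 [ 0.          0.          0.          1.        ]]
[[525.23116706   0.         318.79589847]
 [  0.         525.23116706 240.45158236]
 [  0.           0.           1.        ]] [-0.13221785  0.          0.          0.          0.        ] [[-0.03946562  0.99913912 -0.01278587  0.03408024]
 [-0.71037091 -0.01905588  0.7035695   0.25965127]
 [ 0.70272017  0.03684952  0.71051142 -1.76802276]
 [ 0.          0.          0.          1.        ]]
{'clock': 0.1, 'qpos': array([ 1.17098045e+00,  2.76525115e-01,  1.50601068e+00,  1.81309123e-05,
        1.36068073e+00, -1.20986638e-01]), 'qd': array([-3.24585276e-04, -2.90793979e-03, -1.60505304e-03,  2.66500492e-03,
        2.10142288e-03, -4.30833273e-05]), 'effort': array([ 8.23794671e-04, -4.17707527e+01, -2.46402687e+01, -8.40455573e-05,
        5.98475963e-03,  4.08141659e-06]), 'position': array([0.15806654, 0.55236328, 0.23052833]), 'ee_rot': array([-2.17613140e-04,  1.38965273e-01,  9.90296922e-01, -7.82279411e-04]), 'contact_force': array([-0.7704556 , -0.20473692, -0.70460687]), 'moment': array([-0.07381752,  0.02289457,  0.03030134]), 'gripper_force': 0.0, 'width': 0.08557130651296077}
```

View pics/top0.png

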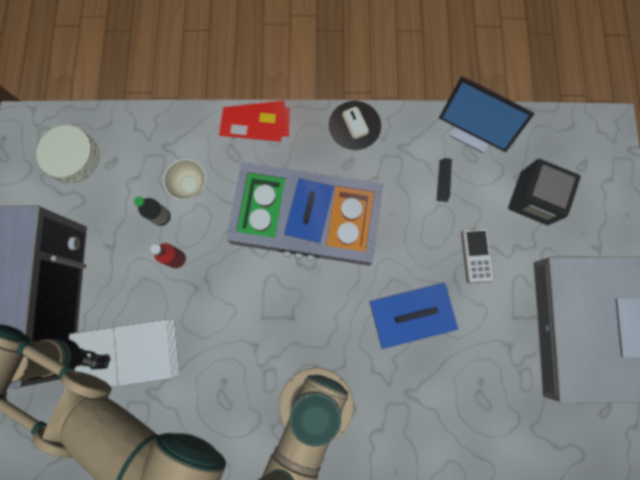

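View pics/scene0.png

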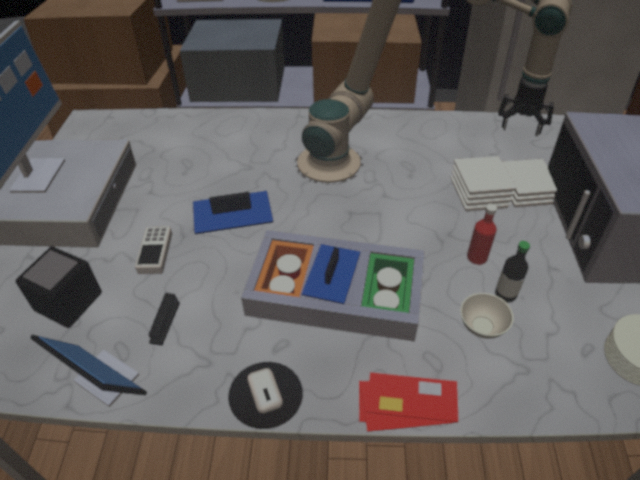

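The small blue lid sits on the deck at about (308,210) in the top view, with the orange pan to its right at (350,220). The bigger decoy lid lies on the counter at (413,315). Next I'll enlarge the station.

```bash
cat > h.py <<'E'
import numpy as np,cv2,pickle
def ray(d,px,z):
    px=np.array(px,float).reshape(-1,1,2)
    n=cv2.undistortPoints(px,d['K'],d['dist'])[:,0]
    T=d['camera_from_world'];R=T[:3,:3];c=-R.T@T[:3,3]
    v=np.c_[n[:,0],-n[:,1],-np.ones(len(n))]@R
    return c+v*((z-c[2])/v[:,2])[:,None]
def crop(d,u0,v0,w,h,s,name):
    c=cv2.resize(d['color'][v0:v0+h,u0:u0+w,::-1],None,fx=s,fy=s,interpolation=cv2.INTER_CUBIC)
    for i in range(0,w,20): cv2.putText(c,str(u0+i),(i*s,10),0,.35,(255,255,255),1);cv2.line(c,(i*s,12),(i*s,18),(255,255,255),1)
    for i in range(0,h,20): cv2.putText(c,str(v0+i),(0,i*s+4),0,.35,(255,255,255),1);cv2.line(c,(22,i*s),(28,i*s),(255,255,255),1)
    cv2.imwrite(name,c)
E
python3 -c "
from h import *
crop(pickle.load(open('top.pkl','rb')),225,158,160,110,5,'pics/c1.png')"
```

```text
(no output)
```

View pics/c1.png

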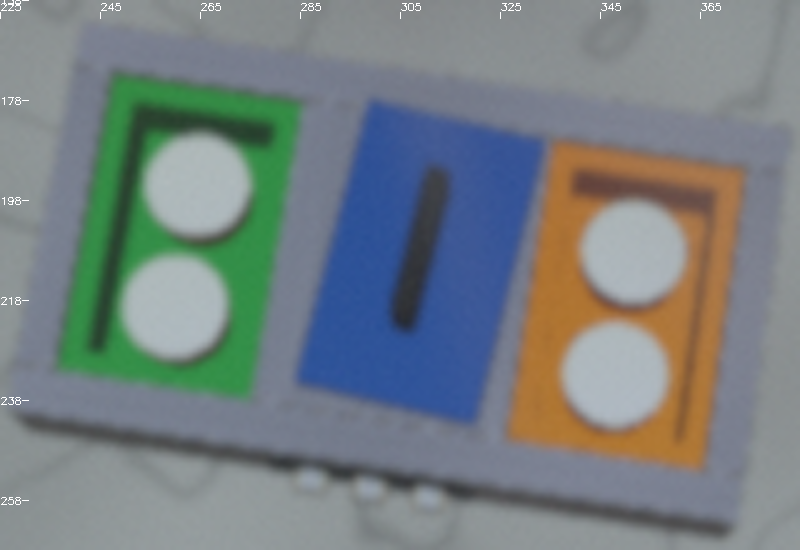

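```bash
cat > m.py <<'E'
from h import *
d=pickle.load(open('top.pkl','rb'))
P=lambda l:np.array(l)/5.+[224.6,157.6]
def rect(n,l,z):
    p=ray(d,P(l),z)[:,:2]; L=p[[0,1]].mean(0)-p[[2,3]].mean(0); W=p[[0,3]].mean(0)-p[[1,2]].mean(0)
    print(n,'c',p.mean(0).round(4),'x-len',np.linalg.norm(L).round(4),'ang',np.degrees(np.arctan2(L[1],L[0])).round(2),'y-len',np.linalg.norm(W).round(4),'ang',np.degrees(np.arctan2(W[1],W[0])).round(2)-90); return p.mean(0)
rect('deck',[(83,22),(790,128),(735,526),(17,415)],.075)
o=rect('orange',[(552,140),(747,165),(703,470),(508,438)],.067)
g=rect('green',[(113,72),(302,98),(250,398),(57,370)],.067)
v=g-o;print('pan dist',np.linalg.norm(v),np.degrees(np.arctan2(v[1],v[0]))-90,(o+g)/2)
rect('lid',[(372,98),(545,140),(478,424),(297,383)],.083)
p=ray(d,P([(436,167),(402,329)]),.127)[:,:2];print('handle',p.mean(0),p[0]-p[1],np.degrees(np.arctan2(*(p[0]-p[1])[::-1])))
E
python3 m.py
```

```text
deck c [0.5533 0.0297] x-len 0.2406 ang -7.98 y-len 0.4229 ang -8.700000000000003
orange c [ 0.5362 -0.101 ] x-len 0.1838 ang -8.59 y-len 0.1158 ang -8.299999999999997
green c [0.577  0.1628] x-len 0.1841 ang -8.47 y-len 0.1145 ang -8.099999999999994
pan dist 0.2668671981471384 -8.785792070575539 [0.55660861 0.03090263]
lid c [0.5571 0.019 ] x-len 0.1752 ang -13.23 y-len 0.1061 ang -13.36
handle [0.55324017 0.0203128 ] [ 0.09404611 -0.01844254] -11.094970372971497
```

>>> send_rows:
  xyz:
    - [0.015,-0.02,0]
    - [0.03,-0.04,0]
    - [0.03,-0.04,0]
    - [0.03,-0.04,0]
    - [0.03,-0.04,0]
    - [0.03,-0.04,0]
    - [0.03,-0.04,0]
    - [0.03,-0.04,0]
    - [0.03,-0.04,0]
    - [0.03,-0.04,0]
    - [0.03,-0.04,0]
    - [0.03,-0.04,0]
  delta_rot:
    - [0,0,2.8]
    - [0,0,0]
    - [0,0,0]
    - [0,0,0]
    - [0,0,0]
    - [0,0,0]
    - [0,0,0]
    - [0,0,0]
    - [0,0,0]
    - [0,0,0]
    - [0,0,0]
    - [0,0,0]
  gripper: 0.0854

```text
clock: 1.3
position: [0.5039, 0.0909, 0.2311]
ee_rot: [-0.0, 0.115, 0.993, 0.0]
contact_force: [0.4, 0.4, -0.4]
width: 0.0854
gripper_force: 0.0
```

>>> send_rows:
  xyz:
    - [0.026,-0.036,0]
    - [0.026,-0.0355,0]
    - [0,0,-0.035]
    - [0,0,-0.035]
    - [0,0,-0.03]
    - [0,0,-0.02]
    - [0,0,-0.01]
    - [0,0,-0.008]
    - [0,0,0]
    - [0,0,0]
  delta_rot:
    - [0,0,0]
    - [0,0,0]
    - [0,0,0]
    - [0,0,0]
    - [0,0,0]
    - [0,0,0]
    - [0,0,0]
    - [0,0,0]
    - [0,0,0]
    - [0,0,0]

```text
clock: 2.3
position: [0.556, 0.0213, 0.0941]
ee_rot: [0.001, 0.115, 0.993, 0.0]
contact_force: [0.3, -0.4, 0.8]
width: 0.0855
gripper_force: 0.0
```

Run:
```python
from rig import viewer
from h import *
d=viewer.get_image('scene');pickle.dump(d,open('s1.pkl','wb'));crop(d,235,220,200,125,4,'pics/s1.png')
```

```text
(no output)
```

View pics/s1.png

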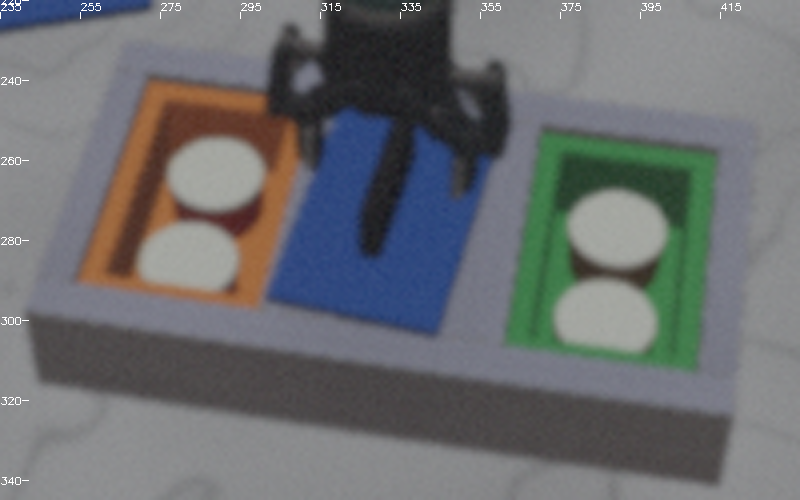

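Open fingers straddle the handle, with the left tip near (312,260), the right tip near (349,268), and the handle in between. I'll close now.

>>> send_rows:
  xyz:
    - [0,0,-0.003]
    - [0,0,0]
    - [0,0,0]
    - [0,0,0]
    - [0,0,0]
    - [0,0,0]
    - [0,0,0]
    - [0,0,0]
    - [0,0,0]
    - [0,0,0]
  delta_rot:
    - [0,0,0]
    - [0,0,0]
    - [0,0,0]
    - [0,0,0]
    - [0,0,0]
    - [0,0,0]
    - [0,0,0]
    - [0,0,0]
    - [0,0,0]
    - [0,0,0]
  gripper: 0.0
  force: 40

```text
clock: 3.35
position: [0.5555, 0.0215, 0.0906]
ee_rot: [0.0, 0.115, 0.993, 0.0]
contact_force: [-0.0, 2.0, 3.6]
width: 0.0137
gripper_force: 39.8
```

>>> send_rows:
  xyz:
    - [-0.001,-0.006,0]
    - [-0.002,-0.012,0]
    - [-0.002,-0.012,0]
    - [-0.002,-0.012,0]
    - [-0.002,-0.012,0]
    - [-0.002,-0.012,0]
    - [-0.002,-0.012,0]
    - [-0.002,-0.012,0]
    - [-0.0015,-0.01,0]
    - [-0.0015,-0.0085,0]
    - [0,0,0]
    - [0,0,0]
  delta_rot:
    - [0,0,0.6]
    - [0,0,0.5]
    - [0,0,0.5]
    - [0,0,0.5]
    - [0,0,0.5]
    - [0,0,0.5]
    - [0,0,0.5]
    - [0,0,0.5]
    - [0,0,0.5]
    - [0,0,0]
    - [0,0,0]
    - [0,0,0]

```text
clock: 4.55
position: [0.537, -0.0887, 0.0906]
ee_rot: [-0.0, 0.075, 0.997, -0.001]
contact_force: [-0.9, -2.7, 5.1]
width: 0.0135
gripper_force: 40.2
```

Run:
```python
from rig import viewer
from h import *
d=viewer.get_image('top');pickle.dump(d,open('t2.pkl','wb'));crop(d,225,158,160,110,5,'pics/t2.png')
d=viewer.get_image('scene');pickle.dump(d,open('s2.pkl','wb'));crop(d,235,220,200,125,4,'pics/s2.png')
```

```text
(no output)
```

View pics/t2.png

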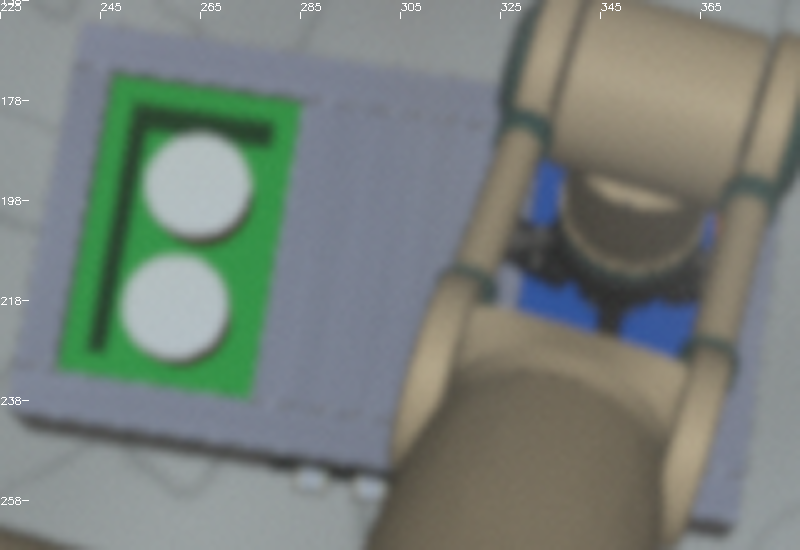

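View pics/s2.png

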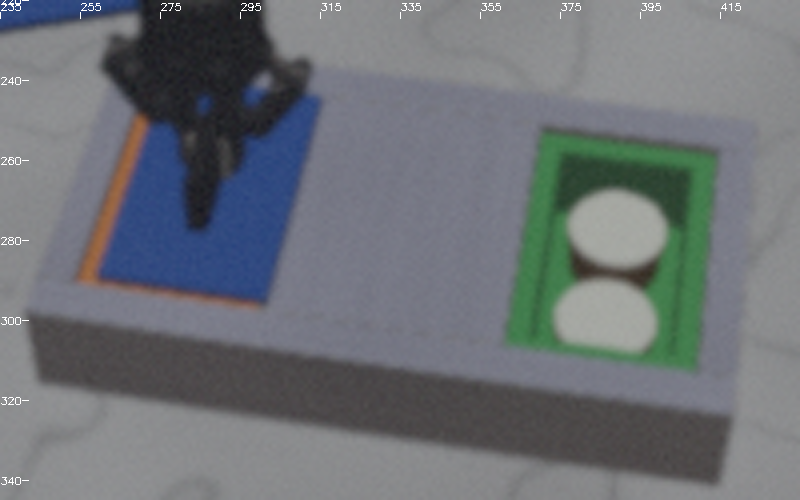

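Run:
```python
from h import *
d=pickle.load(open('s2.pkl','rb'))
a=np.radians(-8.5);ex=np.array([np.cos(a),np.sin(a)]);ey=np.array([-ex[1],ex[0]])
def f(n,p,z):
    q=ray(d,[np.array(p)/4.+[234.6,219.6]],z)[0,:2];print(n,q.round(4),'st x,y',(q@ex).round(4),(q@ey).round(4))
f('rec FL deck',(76,279),.075);f('rec FL floor',(76,279),.067);f('rec BL floor',(150,79),.067);f('rec FR deck',(265,308),.075)
f('grn FR deck',(697,370),.075);f('grn BR floor',(719,152),.067)
f('lid FL bot',(98,281),.075);f('lid FL top',(98,279),.083);f('lid L edge top',(150,122),.083);f('lid FR bot',(267,303),.075);f('lid BR bot',(322,97),.075)
print('target',np.array([.536,-.101])@ex,np.array([.536,-.101])@ey)
```

```text
rec FL deck [ 0.6139 -0.1696] st x,y 0.6322 -0.077
rec FL floor [ 0.6074 -0.1713] st x,y 0.626 -0.0796
rec BL floor [ 0.4315 -0.1429] st x,y 0.4479 -0.0776
rec FR deck [ 0.6329 -0.0517] st x,y 0.6336 0.0424
grn FR deck [0.6728 0.2066] st x,y 0.6349 0.3038
grn BR floor [0.4887 0.2363] st x,y 0.4484 0.306
lid FL bot [ 0.615  -0.1558] st x,y 0.6313 -0.0632
lid FL top [ 0.62   -0.1545] st x,y 0.636 -0.0611
lid L edge top [ 0.4869 -0.136 ] st x,y 0.5016 -0.0626
lid FR bot [ 0.629  -0.0507] st x,y 0.6296 0.0428
lid BR bot [ 0.4532 -0.0251] st x,y 0.4519 0.0422
target 0.5450412532860781 -0.02066475783408231
```

>>> send_rows:
  xyz:
    - [-0.001,-0.005,0]
    - [-0.001,-0.005,0]
    - [0,0,0]
    - [0,0,0]
    - [0,0,-0.001]
    - [0,0,-0.001]
    - [0,0,0]
    - [0,0,0]
  delta_rot:
    - [0,0,0]
    - [0,0,0]
    - [0,0,0]
    - [0,0,0]
    - [0,0,0]
    - [0,0,0]
    - [0,0,0]
    - [0,0,0]

```text
clock: 5.45
position: [0.5352, -0.0971, 0.0882]
ee_rot: [-0.0, 0.075, 0.997, 0.0]
contact_force: [0.6, 0.7, -2.0]
width: 0.0135
gripper_force: 39.1
```

The force shows the lid hanging freely, so it has dropped below deck level. I'll keep lowering it gently.

>>> send_rows:
  xyz:
    - [0,0,-0.002]
    - [0,0,-0.002]
    - [0,0,-0.001]
    - [0,0,0]
    - [0,0,0]
  delta_rot:
    - [0,0,0]
    - [0,0,0]
    - [0,0,0]
    - [0,0,0]
    - [0,0,0]

```text
clock: 5.95
position: [0.5352, -0.0971, 0.0833]
ee_rot: [-0.0, 0.075, 0.997, 0.0]
contact_force: [0.4, 0.3, -2.0]
width: 0.0135
gripper_force: 39.1
```

Still free after lowering 7.3 mm. I'll open in place, then retreat straight up.

>>> send_rows:
  xyz:
    - [0,0,0]
    - [0,0,0]
    - [0,0,0]
    - [0,0,0]
    - [0,0,0]
    - [0,0,0]
    - [0,0,0]
    - [0,0,0]
  delta_rot:
    - [0,0,0]
    - [0,0,0]
    - [0,0,0]
    - [0,0,0]
    - [0,0,0]
    - [0,0,0]
    - [0,0,0]
    - [0,0,0]
  gripper: 0.07

```text
clock: 6.75
position: [0.5353, -0.0972, 0.0833]
ee_rot: [0.0, 0.075, 0.997, 0.0]
contact_force: [0.9, -0.2, 0.1]
width: 0.0704
gripper_force: 0.0
```

>>> send_rows:
  xyz:
    - [0,0,0.01]
    - [0,0,0.02]
    - [0,0,0.04]
    - [0,0,0.04]
    - [0,0,0.04]
    - [-0.03,0.03,0]
    - [-0.03,0.04,0]
    - [-0.03,0.04,0]
    - [-0.03,0.04,0]
    - [-0.02,0.04,0]
    - [0,0.04,0]
    - [0,0,0]
  delta_rot:
    - [0,0,0]
    - [0,0,0]
    - [0,0,0]
    - [0,0,0]
    - [0,0,0]
    - [0,0,0]
    - [0,0,0]
    - [0,0,0]
    - [0,0,0]
    - [0,0,0]
    - [0,0,0]
    - [0,0,0]

```text
clock: 7.95
position: [0.3944, 0.1368, 0.2345]
ee_rot: [0.001, 0.072, 0.997, 0.002]
contact_force: [0.3, -0.8, -0.8]
width: 0.0697
gripper_force: 0.0
```

Run:
```python
from rig import viewer
from h import *
d=viewer.get_image('top');pickle.dump(d,open('t3.pkl','wb'));a=d
b=viewer.get_image('scene');pickle.dump(b,open('s3.pkl','wb'))
crop(a,300,170,90,100,5,'pics/a.png');crop(b,235,220,70,100,5,'pics/b.png')
cv2.imwrite('pics/f.png',np.hstack([cv2.imread('pics/a.png'),cv2.imread('pics/b.png')]))
```

```text
(no output)
```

View pics/f.png

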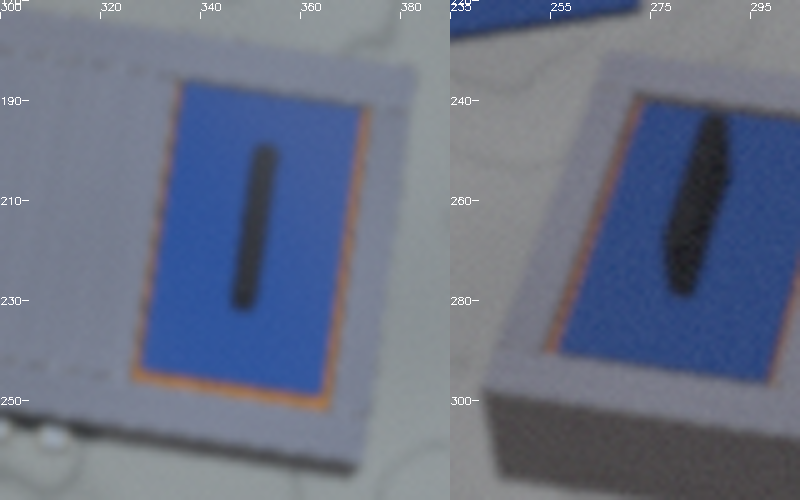

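The lid lies in the recess with thin orange gaps along both sides and its edges parallel to the recess (top view 330–372, 187–250). I'll check its height from depth and then hand in.

Run:
```python
from rig import order
from h import *
d=pickle.load(open('t3.pkl','rb'));T=d['camera_from_world'];R=T[:3,:3];c=-R.T@T[:3,3]
def z(u,v):
    q=ray(d,[(u,v)],0.)[0];k=np.median(d['depth'][v-2:v+3,u-2:u+3])/-(R@q+T[:3,3])[2];return (c+k*(q-c))[2]
l=[z(340,195),z(366,198),z(332,238),z(360,244)];k=[z(318,190),z(315,230),z(378,200),z(370,240)]
print(np.round(l,4),np.round(k,4))
if np.ptp(l)<.005 and abs(np.mean(l)-np.mean(k))<.003: print(order.sign_off())
```

```text
[0.074  0.0753 0.0733 0.0748] [0.0764 0.0759 0.076  0.0752]
the job is handed in; nothing more can be done
None
```

The blue lid is flat in the recess over the orange pan, with its top level with the deck to within about 2 mm; the green pan is still open, the arm is clear, and I handed the job in at about 8 s of the 32 s allowed (I haven't seen the verdict).

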